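# Unhook the double hook from its T-stand and bin the two parts singly

### The arm

A 6-joint arm with a two-finger parallel gripper is mounted at the origin on a cart in front of the work surface, level with it; the furniture and walls round the work are solid. World frame = base frame: x ahead of the robot, y to its left, z up, the work surface at z = 0. Lengths are in mm, angles in rad, forces in N, time in s.
With the tool pointing down it reaches from about 350 to 975 mm from the base axis. Payload 7.1 kg.
Tool frame: the origin (TCP) lies at the very end of the fingers, on their centre line; the grasp point (between the pads) lies 19 mm behind it (ctrl.grasp_offset is the distance from the TCP to the grasp point, in mm); z points along the fingers, y is the line along which they close (so a half turn about z gives the same grasp; the last joint's range is limited). The gripper opens to 88 mm and grips with 3 to 60 N. Pads are 20 mm wide; open, the fingers measure 115 mm over their backs; the gripper's body (75 mm by 178 mm) begins 61 mm behind the grasp point.
Start: joints at [-1.336, 0.423, 1.63, -0, 1.089, -0.019], TCP at [156.946, -604.957, 222.675] pointing down, gripper open.
Joint ranges: [-3, 3], [-0.9, 2.11], [0.09, 2.58], [-1.31, 4.45], [0.11, 2.69], [-2.54, 2.54]. Speed limits (rad/s): [2.39, 2.39, 3.01, 3.14, 3.14, 3.14].

### API

Orientations are given as a rotation vector (axis times angle).
In Python, from workcell import ctrl, viewer, ticket, models gives the robot as it stands.
- The arm moves only by the tool play_rows, never from a script. Its arguments are lists of equal length, an entry for each row: "dp": the shift along the world's x, y, z in mm, a list of three; "yaw": the turn about the world's z in degrees. In form: {"dp": [[tx, ty, tz], ...], "yaw": [yaw, ...]}. A call has 1 to 8 rows; each row shifts and turns the commanded pose from where the row before left it; what a row does not reach is not made up. A row lasts 1/12 s, in which the tool goes at most 41.7 mm and 7.16 degrees, less where a joint would pass 70% of its speed; a pose out of reach is approached as far as the arm can. A call is refused whole if a number of a shift passes 41.7 or a number of a turn 7.16, either way. A call with a gripper value outside its range is refused whole. "gripper" is the closure, from 0 (fully open) to 1 (shut), set as the call begins (left out, the last holds). The fingers move at their own pace and stop on an object; the grip force is fixed at half the most. Time passes only in rows, so rows that do not move let the fingers close. It gives the time, the measured TCP pose, the force, the opening and the grip force at its end, in the units of the state.
- ctrl.get_obs(): the state, without advancing time (a new reading comes with each control period).
- viewer.get_image(name): name is "side" or "top" or "wrist"; returns a dict with "pixels" (400x640x3 uint8, red, green, blue), "range_z" (400x640 float32, mm along the optical axis (not along the pixel's ray), 0 where there is no reading), "fx", "fy", "cx", "cy" (pixels), "dist_coeffs" ([k1, k2, p1, p2, k3] as OpenCV has them; the pictures are not rectified), "T" (4x4, takes a point from camera to world coordinates); the wrist camera has in their place "hand_eye" (4x4, takes a point from camera to tool coordinates, whose origin is the TCP and whose axes are the flange's). Camera axes: x right, y up, looking along -z (the intrinsics and any distortion apply to the point x, -y, -z); pixel columns grow to the right and rows downward; lengths in mm; the calibration is good to about 2 mm. A picture is of the moment at which its call begins: read the wrist's pose just before it.
- ticket.close_job(): hands the job in; it is judged then, once.
Trained networks look in a picture, given as the dict that the camera call returned (one of the last four; its "shot" number tells which), for a name from the list of things; names that differ only in an ending like _2 or _b are one class to them, and where a whole thing is asked for, a point or a joint stands for the part that bears it (a point fixed in the world has none). Each returns a list of dicts, best first, with "conf" (0 to 1); they miss things now and then, are a little off and sometimes report something else, mostly with a low value. They report only what shows in the picture. A call takes as long as a camera call. They do not tell look-alikes from the thing itself.
- models.look_for(picture, name): "bbox" ([centre column, centre row, width, height] in pixels, round what is visible of it).
- models.landmark_of(picture, name): "location" ([column, row] in pixels: a listed point, or the origin of a listed thing).
The state is a dict: "t": time; "qpos": joint angles; "qvel": joint speeds; "joint_torque": joint torques, N m; "ee_pos": TCP position; "orientation": TCP orientation; "ft_force": force on the tool from outside, world axes, zero at the start; "moment": the same for the moment, N m; "width": finger opening in mm; "grasp_force": force on a finger pad.
Only numpy, scipy, OpenCV 4.12 (cv2) and the standard library are available. Lean on these libraries where they do the work, as an engineer would, in place of code of your own. Each camera call takes 0.05 s, during which the arm holds its last target. There are 200 camera calls.

### The job

The steel double hook with the wooden grip bar is caught under the T-shaped head of the little turned stand. Twist the two apart while the stand stays down on the bench, put the double hook in the oblong tray, and then put the stand in the square tray. Both shall end standing upright, flat on the tray floors.

Things in the scene. Friction and masses are not known exactly. Their poses are not given: they have to be found in the camera images.
- t_stand: Loose stand, 0.2-0.4 kg: turned wooden disc 90 mm across, 12 mm thick; on a 10 mm steel stud at its centre a steel T-bar 44 mm long (along x), 12 mm wide (y), from 38 to 48 mm above the disc's underside; with the hook off, grip it by this bar. Origin: centre of the disc's underside. The hook comes off upward once turned about the stud to within 15 degrees of square to the bar, either way.
- double_hook: Loose, 0.15-0.27 kg, 81 mm high, stands on the disc over the T-bar. Wooden grip bar on top: 70 mm long (x), 22 wide (y), 54 to 80 mm up. Steel strap legs, 24 wide, at x = 30 to 34 and -30 to -34; feet 4 thick turn in to x = +-13, gap 26 between. Starts within 12 degrees of parallel to the T-bar, feet under its ends, 22 mm free upward; free after rising 50. Origin: centre of underside.
- square_tray: Square dark wooden tray, fixed, 150 x 150 mm, 22 mm high, walls 7 mm, floor 7 mm thick (its top is 7 mm above the bench). Origin: centre of its underside; x and y along its sides. For the stand.
- oblong_tray: Oblong dark wooden tray, fixed, 110 mm (x) by 190 mm (y), 22 mm high, walls 7 mm, floor 7 mm thick (its top is 7 mm above the bench). Origin: centre of its underside. For the double hook. The two trays stand left and right of the stand, either way round.
Things that resemble listed ones, but are neither listed nor needed, are in the scene too. Of the things that look like the double_hook, the smaller one is meant. Leave any yellow look-alike of the t_stand alone.

How it is judged (in metres and radians):
On the way, in this order (a step that is already met when the one before it is completed fails the run):
1. the double hook is lifted clear above the T-bar while the stand is still on the bench (z of double_hook in the frame of t_stand above 0.055 m and height (world z) of t_stand below 0.005 m and angle between t_stand's own z axis and vertical below 0.1 rad), for 0.1 s.
2. the double hook stands in the oblong tray while the stand is still on the bench (x of double_hook in the frame of oblong_tray between -0.05 and 0.05 m and y of double_hook in the frame of oblong_tray between -0.09 and 0.09 m and z of double_hook in the frame of oblong_tray between 0 and 0.014 m and angle between double_hook's own z axis and vertical below 0.175 rad and linear speed of double_hook below 0.02 m/s and height (world z) of t_stand below 0.005 m), for 0.2 s.
At the end, for the whole second after the job is handed in: The double hook stands upright (within 10 degrees) at rest on the floor of the oblong tray, its feet wholly inside the walls, and the stand stands upright (within 10 degrees) at rest on the floor of the square tray, its disc wholly inside the walls (x of double_hook in the frame of oblong_tray between -0.05 and 0.05 m and y of double_hook in the frame of oblong_tray between -0.09 and 0.09 m and z of double_hook in the frame of oblong_tray between 0 and 0.014 m and angle between each of double_hook, t_stand's own z axis and vertical below 0.175 rad and linear speed of each of double_hook, t_stand below 0.02 m/s and x of t_stand in the frame of square_tray between -0.03 and 0.03 m and y of t_stand in the frame of square_tray between -0.03 and 0.03 m and z of t_stand in the frame of square_tray between 0 and 0.014 m); the robot touches nothing.
It also fails if it takes over 59 s, if anything falls off the work surface, if the arm or the gripper's body presses on something with over 40 N, if the wrist force passes 120 N, or if a joint passes its speed limit or range.

## Working session

There is one attempt and no reset: what is moved stays moved. The work goes in short steps, Python scripts to look and compute and a tool call to move; the robot and the scene stay as the last step left them, time stands still between calls to the robot, and variables do not carry over. Pictures are saved under pics/ and viewed, at most 10 in all, crops included, and the job is handed in when it is done.

Besides the shell and the picture viewer there is one more tool, called after "Request:" as name(argument=value, ...), one argument or row to a line, values as JSON. play_rows: Moves the arm, as the interface text tells. Its arguments: {"type":"object","properties":{"dp":{"type":"array"},"yaw":{"type":"array"},"gripper":{"type":"number"}},"required":["dp","yaw"]}

```bash
mkdir -p pics; cat > h.py <<'E'
import numpy as np, cv2
from scipy.spatial.transform import Rotation as R
from workcell import ctrl, viewer, ticket, models
def shot(n):
    o=ctrl.get_obs(); im=viewer.get_image(n)
    if n=='wrist':
        T=np.eye(4);T[:3,:3]=R.from_rotvec(o['orientation']).as_matrix();T[:3,3]=o['ee_pos'];im['T']=T@np.array(im['hand_eye'])
    return im
def rays(im,uv):
    K=np.array([[im['fx'],0,im['cx']],[0,im['fy'],im['cy']],[0,0,1.]])
    p=cv2.undistortPoints(np.array(uv,float).reshape(-1,1,2),K,np.array(im['dist_coeffs'],float)).reshape(-1,2)
    return np.c_[p[:,0],-p[:,1],-np.ones(len(p))]
def at_z(im,uv,z):
    T=np.array(im['T']);d=rays(im,uv)@T[:3,:3].T;c=T[:3,3]
    return c+d*((z-c[2])/d[:,2])[:,None]
def cloud(im):
    T=np.array(im['T']);v,u=np.mgrid[:400,:640]
    d=rays(im,np.c_[u.ravel(),v.ravel()])*im['range_z'].reshape(-1,1)
    P=d@T[:3,:3].T+T[:3,3]; P[im['range_z'].ravel()<=0]=np.nan
    return P.reshape(400,640,3)
def save(im,n): cv2.imwrite('pics/'+n,cv2.cvtColor(im['pixels'],cv2.COLOR_RGB2BGR))
E
python3 - <<'E'
from h import *
a=shot('top');b=shot('side')
cv2.imwrite('pics/a.png',cv2.cvtColor(np.vstack([a['pixels'],b['pixels']]),cv2.COLOR_RGB2BGR)[:,:])
x=cv2.imread('pics/a.png');cv2.imwrite('pics/a.png',cv2.resize(x,(480,600)));save(a,'top.png')
for n,im in(('top',a),('side',b)):
  P=cloud(im)
  for t in('t_stand','double_hook','square_tray','oblong_tray'):
    for r in models.landmark_of(im,t)[:4]:
        u,v=r['location'];print(n,t,round(r['conf'],2),np.round([u,v]),P[int(np.clip(v,0,399)),int(np.clip(u,0,639))].round(),at_z(im,[[u,v]],0)[0].round())
print({k:v for k,v in ctrl.get_obs().items() if k in('ee_pos','orientation','width')})
E
```

```text
top t_stand 0.94 [474. 215.] [ 503. -415.   45.] [ 503. -429.    0.]
top t_stand 0.57 [293. 203.] [517.  33.  91.] [523.  41.   0.]
top t_stand 0.57 [294. 199.] [527.  31.  93.] [533.  38.   0.]
top double_hook 0.88 [351. 221.] [ 475. -103.  110.] [ 479. -109.    0.]
top double_hook 0.71 [295. 199.] [525.  29.  87.] [532.  36.   0.]
top oblong_tray 0.94 [208. 191.] [547. 262.   8.] [547. 263.   0.]
side t_stand 0.87 [201. 198.] [ 496. -415.    6.] [ 493. -414.    0.]
side t_stand 0.58 [350. 217.] [531.  33.  12.] [525.  35.   0.]
side double_hook 0.76 [354. 216.] [545.  40.  49.] [522.  44.   0.]
side double_hook 0.69 [300. 202.] [ 531. -109.   94.] [ 485. -116.    0.]
side square_tray 0.95 [249. 217.] [ 745. -180.  423.] [ 545. -262.    0.]
side oblong_tray 0.93 [430. 228.] [550. 261.  10.] [546. 265.   0.]
{'ee_pos': array([ 156.96534369, -604.92653257,  222.63680291]), 'orientation': array([-3.11624573e+00, -3.97628042e-01, -4.34975901e-07]), 'width': 87.85634758194257}
```

View pics/top.png

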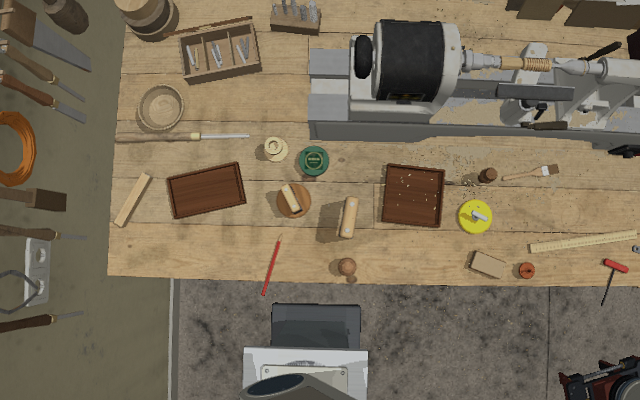

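The top view shows two candidates for the double hook: (293,198), on the wooden disc, and (349,217), the larger one standing alone. For the stand there is the wooden disc at (294,200) and a yellow look-alike at (475,216). I choose the pair at (294,200). The oblong tray is at (206,190) and the square tray at (412,196).

```bash
python3 - <<'E'
from h import *
a=shot('top');P=cloud(a)
def rect(m,n):
    q=P[m][:,:2].astype(np.float32);r=cv2.minAreaRect(q);print(n,len(q),np.round(r[0],1),np.round(r[1],1),round(r[2],1),'z',np.nanmedian(P[m][:,2]).round(1))
X,Y,Z=P[...,0],P[...,1],P[...,2]
def box(c,h):return (abs(X-c[0])<h)&(abs(Y-c[1])<h)
rect(box((525,33),60)&(Z>80),'grip')
rect(box((525,33),60)&(Z>8)&(Z<20),'disc')
rect(box((475,-105),70)&(Z>95),'bighook')
rect(box((547,262),115)&(Z>15)&(Z<30),'obl')
rect(box((535,-262),110)&(Z>15)&(Z<30),'sq')
b=shot('side')
c=a['pixels'][165:235,255:375];d=b['pixels'][160:260,270:430]
im=np.vstack([cv2.resize(c,(640,373),interpolation=3)[:280],cv2.resize(d,(480,300),interpolation=3)[:, :].repeat(1,0) if 0 else cv2.resize(d,(640,300))])
cv2.imwrite('pics/crop.png',im[...,::-1])
o=ctrl.get_obs();print(R.from_rotvec(o['orientation']).as_matrix().round(3))
E
```

```text
grip 259 [526.7  41.9] [68.7 21.5] 28.0 z 90.7
disc 550 [528.9  40.4] [87.1 82.1] 2.1 z 11.0
bighook 549 [483.9 -99.8] [31.  98.2] 81.0 z 111.7
obl 650 [548.9 266.9] [112.2 191.9] 14.2 z 20.0
sq 675 [ 549.6 -274.1] [169.8 205.4] 4.3 z 20.4
[[ 0.968  0.251  0.   ]
 [ 0.251 -0.968 -0.   ]
 [ 0.     0.    -1.   ]]
```

View pics/crop.png

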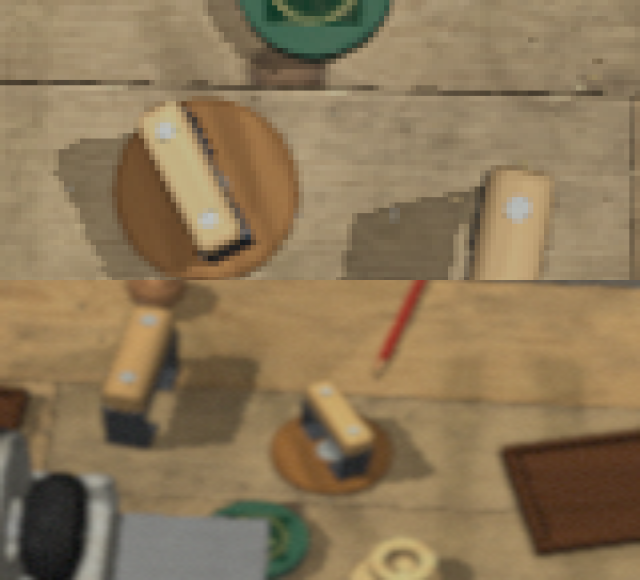

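Crop confirms it: the small hook sits on the wooden disc with its grip bar about 28° from x, and the larger hook stands alone. I'm moving above the pair.

Request:
play_rows(
  dp=[
    [15.4,27,1],
    [15.4,27,1],
    [15.4,27,1],
    [15.4,27,1],
    [15.4,27,1],
    [15.4,27,1],
    [15.4,27,1],
    [15.4,27,1],
  ],
  yaw=[0.56,0.56,0.56,0.56,0.56,0.56,0.56,0.56],
)

```text
t: 1.27
ee_pos: [280.6, -387.7, 230.9]
orientation: [3.098, 0.519, 0.0]
ft_force: [0.1, 0.2, -0.9]
width: 87.5
grasp_force: 0.0
```

Request:
play_rows(
  dp=[
    [15.4,27,1],
    [15.4,27,1],
    [15.4,27,1],
    [15.4,27,1],
    [15.4,27,1],
    [15.4,27,1],
    [15.4,27,1],
    [15.4,27,1],
  ],
  yaw=[0.56,0.56,0.56,0.56,0.56,0.56,0.56,0.56],
)

```text
t: 1.93
ee_pos: [403.9, -171.6, 239.0]
orientation: [3.075, 0.64, 0.001]
ft_force: [1.3, -0.3, 0.1]
width: 87.8
grasp_force: 0.0
```

Request:
play_rows(
  dp=[
    [15.4,27,1],
    [15.4,27,1],
    [15.4,27,1],
    [15.4,27,1],
    [15.4,27,1],
    [15.4,27,1],
    [15.4,27,1],
    [15.4,27,1],
  ],
  yaw=[0.56,0.56,0.56,0.56,0.56,0.56,0.56,0.56],
)

```text
t: 2.6
ee_pos: [527.2, 44.6, 246.9]
orientation: [3.048, 0.761, 0.001]
ft_force: [-0.0, -0.5, 0.4]
width: 87.8
grasp_force: 0.0
```

```bash
python3 - <<'E'
from h import *
o=ctrl.get_obs();print(o['t'],o['ee_pos'].round(1),R.from_rotvec(o['orientation']).as_matrix().round(3),np.round(o['qpos'],2))
a=shot('wrist');P=cloud(a);save(a,'w1.png');print(a['T'].round(2))
X,Y,Z=P[...,0],P[...,1],P[...,2]
def rect(m,n):
    q=P[m][:,:2].astype(np.float32);r=cv2.minAreaRect(q);print(n,len(q),np.round(r[0],1),np.round(r[1],1),round(r[2],1),'z',np.nanmedian(P[m][:,2]).round(1))
m=(abs(X-527)<60)&(abs(Y-42)<60)
for lo,hi in((82,100),(42,53),(8,16)):
  k=m&(Z>lo)&(Z<hi)
  if k.sum()>20:rect(k,(lo,hi))
E
```

```text
2.6 [527.2  44.6 246.9] [[ 0.883  0.47   0.   ]
 [ 0.47  -0.883 -0.   ]
 [ 0.     0.    -1.   ]] [ 0.06  0.25  1.82 -0.    1.07  1.14]
[[ 4.7000e-01  8.4000e-01  2.7000e-01  6.0139e+02]
 [-8.8000e-01  4.5000e-01  1.4000e-01  8.4870e+01]
 [ 0.0000e+00 -3.0000e-01  9.5000e-01  4.0814e+02]
 [ 0.0000e+00  0.0000e+00  0.0000e+00  1.0000e+00]]
(82, 100) 1575 [528.2  41.2] [69.3 21.9] 27.6 z 91.2
(42, 53) 40 [557.7  56.8] [ 0.4 23.1] 28.0 z 49.0
(8, 16) 2881 [529.8  40.6] [85.5 89.4] 25.1 z 11.1
```

View pics/w1.png

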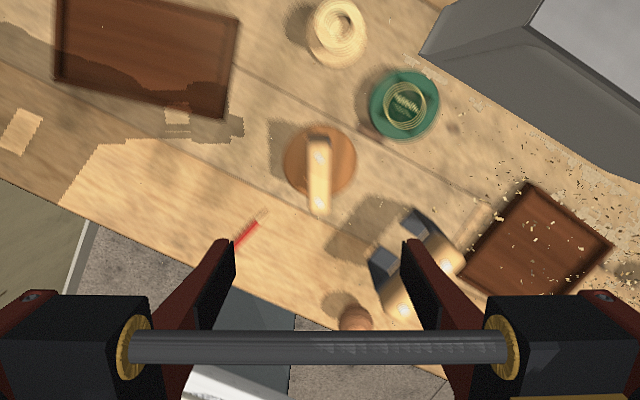

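The wrist view shows the hook on the disc at (318,170), the oblong tray at (150,50), the square tray at (540,240) and the big hook at (420,270). Next I descend on the grip bar, with a small correction. I'll also fit the trays and the disc.

```bash
python3 - <<'E'
from h import *
from scipy.optimize import least_squares
a=shot('wrist');b=shot('top')
for im,n in((a,'w'),(b,'t')):
  P=cloud(im);X,Y,Z=P[...,0],P[...,1],P[...,2]
  for c,nm in(((549,267),'obl'),((545,-267),'sq')):
    m=(np.hypot(X-c[0],Y-c[1])<118)&(Z>17)&(Z<26)
    m=cv2.morphologyEx(m.astype(np.uint8),cv2.MORPH_OPEN,np.ones((2,2)))
    k,l,s,_=cv2.connectedComponentsWithStats(m)
    for i in range(1,k):
      if s[i,4]>80:
        q=P[l==i][:,:2].astype(np.float32);r=cv2.minAreaRect(q);print(n,nm,len(q),*[np.round(v,1) for v in r])
P=cloud(a);X,Y,Z=P[...,0],P[...,1],P[...,2]
q=P[(np.hypot(X-529,Y-40)<52)&(Z>8)&(Z<16)][:,:2]
h=cv2.convexHull(q.astype(np.float32))[:,0]
r=least_squares(lambda p:np.hypot(*(h-p[:2]).T)-p[2],[529,40,44],loss='soft_l1');print('disc',r.x.round(1))
E
```

```text
w obl 3291 [548.3 271.3] [115.4 199.6] 14.6
w sq 1788 [ 553.1 -173.1] [397.3 154.8] 84.8
t sq 95 [ 618.  -283.5] [86.5  5.8] 85.7
t sq 108 [ 479.4 -228.7] [87.3 22.1] 71.7
disc [528.5  40.1  44.7]
```

Request:
play_rows(
  dp=[
    [0,-1,-30],
    [0.5,-1,-30],
    [0.5,-1.4,-30],
    [0,0,-30],
    [0,0,-20],
  ],
  yaw=[-0.2,-0.2,0,0,0],
)

```text
t: 3.17
ee_pos: [525.5, 38.3, 104.4]
orientation: [-3.051, -0.747, 0.005]
ft_force: [-0.2, -0.3, -0.8]
width: 87.8
grasp_force: 0.0
```

Request:
play_rows(
  dp=[
    [0,0,-20],
    [0,0,-15],
    [0,0,-10],
    [0,0,0],
  ],
  yaw=[0,0,0,0],
)

```text
t: 3.5
ee_pos: [525.7, 38.6, 60.0]
orientation: [-3.051, -0.747, 0.006]
ft_force: [-1.0, 0.1, 0.3]
width: 87.8
grasp_force: 0.0
```

Request:
play_rows(
  dp=[
    [1,1,1],
    [1,1,1],
    [0,0,0],
  ],
  yaw=[0,0,0],
)

```text
t: 3.75
ee_pos: [530.8, 41.7, 65.1]
orientation: [3.051, 0.749, 0.004]
ft_force: [-0.8, 0.9, 1.1]
width: 87.8
grasp_force: 0.0
```

Request:
play_rows(
  dp=[
    [0,0,0],
    [0,0,0],
    [0,0,0],
    [0,0,0],
    [0,0,0],
    [0,0,0],
    [0,0,0],
    [0,0,0],
  ],
  yaw=[0,0,0,0,0,0,0,0],
  gripper=1,
)

```text
t: 4.42
ee_pos: [529.5, 41.6, 63.6]
orientation: [-3.051, -0.749, 0.0]
ft_force: [0.3, -0.2, -0.2]
width: 38.1
grasp_force: 0.0
```

Request:
play_rows(
  dp=[
    [0,0,0],
    [0,0,0],
    [0,0,0],
    [0,0,0],
    [0,0,0],
  ],
  yaw=[0,0,0,0,0],
)

```text
t: 4.83
ee_pos: [529.5, 41.7, 63.6]
orientation: [-3.051, -0.749, 0.0]
ft_force: [0.5, -0.2, -0.6]
width: 22.9
grasp_force: 30.0
```

```bash
python3 - <<'E'
from h import *
o=ctrl.get_obs();print(o['t'],o['ee_pos'].round(1),o['width'],o['grasp_force'],o['ft_force'].round(1))
a=shot('wrist');b=shot('side');P=cloud(b);X,Y,Z=P[...,0],P[...,1],P[...,2]
q=P[(np.hypot(X-529,Y-40)<60)&(Z>7)&(Z<15)];print(len(q))
im=np.hstack([cv2.resize(b['pixels'][165:265,300:400],(400,400)),cv2.resize(a['pixels'][150:350,220:420],(400,400))])
cv2.imwrite('pics/g.png',im[...,::-1])
E
```

```text
4.8333 [529.5  41.7  63.6] 22.912830965244556 29.99697983264923 [ 0.5 -0.2 -0.6]
323
```

View pics/g.png

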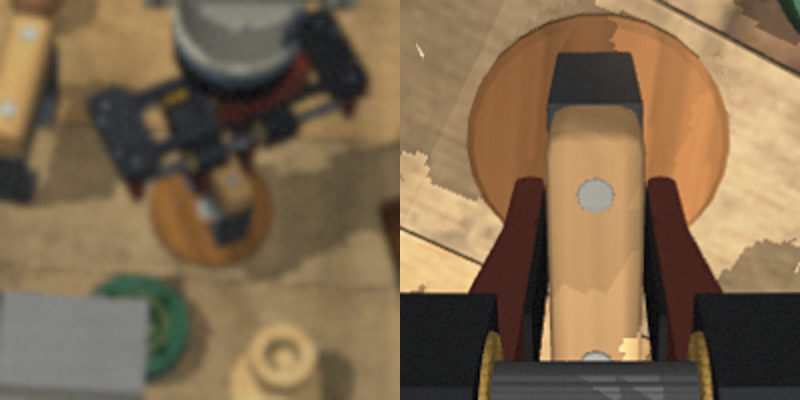

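Bar gripped at 22.9 mm, and the hook is centred on the disc sideways. I lift 10 mm to mid-play, then twist +90°.

Request:
play_rows(
  dp=[
    [0,0,3],
    [0,0,4],
    [0,0,3],
    [0,0,0],
    [0,0,0],
  ],
  yaw=[0,0,0,0,0],
)

```text
t: 5.35
ee_pos: [529.7, 41.7, 74.0]
orientation: [3.051, 0.749, 0.001]
ft_force: [0.0, 0.3, -1.8]
width: 23.3
grasp_force: 30.0
```

Request:
play_rows(
  dp=[
    [0,0,0],
    [0,0,0],
    [0,0,0],
    [0,0,0],
    [0,0,0],
    [0,0,0],
    [0,0,0],
    [0,0,0],
  ],
  yaw=[4,5,6,6,6,6,6,6],
)

```text
t: 6.02
ee_pos: [529.4, 41.6, 73.6]
orientation: [-2.527, -1.866, 0.0]
ft_force: [1.6, -0.3, -0.7]
width: 23.1
grasp_force: 30.0
```

Request:
play_rows(
  dp=[
    [0,0,0],
    [0,0,0],
    [0,0,0],
    [0,0,0],
    [0,0,0],
    [0,0,0],
    [0,0,0],
    [0,0,0],
  ],
  yaw=[6,6,6,6,6,6,5,4],
)

```text
t: 6.68
ee_pos: [529.5, 41.6, 73.6]
orientation: [-1.622, -2.69, 0.0]
ft_force: [0.5, -0.5, -0.9]
width: 23.2
grasp_force: 30.0
```

```bash
python3 - <<'E'
from h import *
a=shot('wrist');b=shot('side');o=ctrl.get_obs();print(o['t'],o['ee_pos'].round(1),R.from_rotvec(o['orientation']).as_matrix()[:2,1].round(3),o['width'],o['ft_force'].round(1),o['moment'].round(2))
P=cloud(a);X,Y,Z=P[...,0],P[...,1],P[...,2]
q=P[(np.hypot(X-529,Y-40)<60)&(Z>42)&(Z<52)];print(len(q),q[::max(1,len(q)//12)].round(0))
im=np.hstack([cv2.resize(b['pixels'][165:265,300:400],(400,400)),cv2.resize(a['pixels'][150:350,220:420],(400,400))])
cv2.imwrite('pics/g2.png',im[...,::-1])
E
```

```text
6.7833 [529.4  41.6  73.6] [0.886 0.464] 23.18553604233384 [ 0.4 -0.5 -1.4] [-0.04 -0.14  0.01]
466 [[504.  65.  42.]
 [510.  68.  45.]
 [509.  67.  46.]
 [507.  66.  48.]
 [506.  66.  51.]
 [525.  75.  48.]
 [508.  38.  45.]
 [508.  37.  47.]
 [512.  37.  47.]
 [510.  34.  47.]
 [545.  52.  46.]
 [515.  35.  47.]
 [517.  34.  47.]]
```

View pics/g2.png

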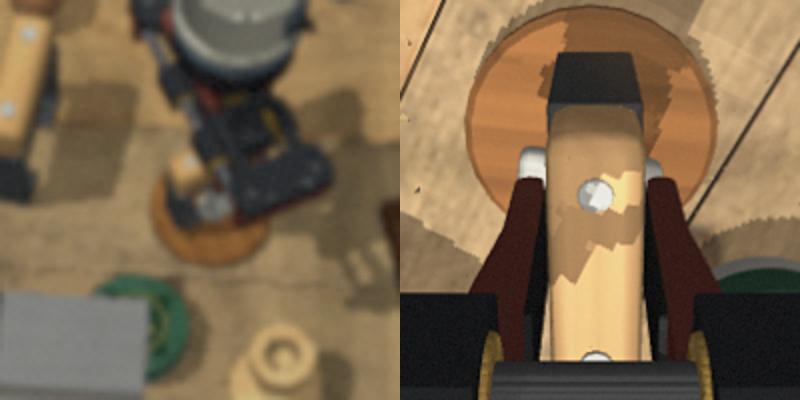

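T-bar ends show on both sides of the bar at (532,155) and (652,165). The bar is about square to the hook, within 5°, so I lift straight up.

Request:
play_rows(
  dp=[
    [0,0,5],
    [0,0,8],
    [0,0,8],
    [0,0,8],
    [0,0,8],
    [0,0,8],
    [0,0,8],
    [0,0,8],
  ],
  yaw=[0,0,0,0,0,0,0,0],
)

```text
t: 7.45
ee_pos: [529.6, 41.7, 135.7]
orientation: [1.628, 2.687, 0.0]
ft_force: [-0.2, -1.0, -1.9]
width: 23.2
grasp_force: 30.0
```

Request:
play_rows(
  dp=[
    [0,0,15],
    [0,0,15],
    [0,0,15],
    [0,0,15],
    [0,0,0],
    [0,0,0],
  ],
  yaw=[0,0,0,0,0,0],
)

```text
t: 7.95
ee_pos: [530.0, 41.7, 195.5]
orientation: [1.627, 2.686, 0.002]
ft_force: [-0.0, 0.3, -2.2]
width: 22.8
grasp_force: 30.0
```

```bash
python3 - <<'E'
from h import *
from scipy.optimize import least_squares
b=shot('side');a=shot('wrist');o=ctrl.get_obs();print(o['t'],o['ee_pos'].round(1),o['width'],o['ft_force'].round(1),np.round(o['qpos'],2))
P=cloud(b);X,Y,Z=P[...,0],P[...,1],P[...,2]
for lo,hi in((7,16),(42,54)):
  q=P[(np.hypot(X-529,Y-40)<60)&(Z>lo)&(Z<hi)];print(len(q),q.mean(0).round(1))
im=np.hstack([cv2.resize(b['pixels'][145:265,290:410],(400,400)),cv2.resize(a['pixels'][:,120:520],(400,400))])
cv2.imwrite('pics/g3.png',im[...,::-1])
E
```

```text
8.05 [528.9  41.6 194. ] 23.02232258989623 [-0.8 -1.1 -2.4] [ 0.06  0.32  1.86 -0.    0.96 -0.43]
545 [532.4  40.2  12.1]
58 [530.2  40.9  47.9]
```

View pics/g3.png

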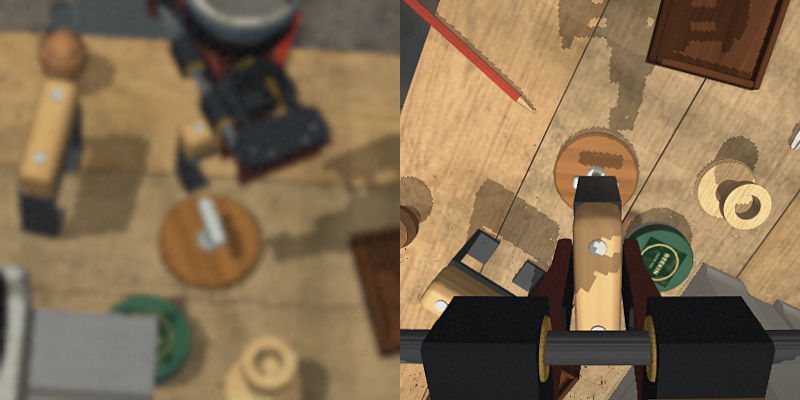

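The hook is free, and the side view shows the stand at (210,240), upright on the bench with its T-bar clear. I carry the hook to the oblong tray.

Request:
play_rows(
  dp=[
    [2.4,15,0],
    [2.4,30,0],
    [2.4,35,0],
    [2.4,35,0],
    [2.4,35,0],
    [2.4,35,0],
    [2.4,28,0],
    [2.4,14,0],
  ],
  yaw=[-1.7,-1.7,-1.7,-1.7,-1.7,-1.7,-1.7,-1.1],
)

```text
t: 8.72
ee_pos: [548.0, 271.7, 193.2]
orientation: [-1.92, -2.485, 0.002]
ft_force: [-0.1, -0.7, -1.6]
width: 23.3
grasp_force: 30.0
```

Request:
play_rows(
  dp=[
    [0,0,-15],
    [0,0,-25],
    [0,0,-25],
    [0,0,-20],
    [0,0,-15],
    [0,0,-5],
    [0,0,0],
    [0,0,0],
  ],
  yaw=[0,0,0,0,0,0,0,0],
)

```text
t: 9.38
ee_pos: [548.6, 268.6, 89.4]
orientation: [-1.921, -2.485, 0.001]
ft_force: [-0.1, -0.3, -0.7]
width: 23.1
grasp_force: 30.0
```

```bash
python3 - <<'E'
from h import *
a=shot('wrist');b=shot('top');o=ctrl.get_obs();print(o['t'],o['ee_pos'].round(1),R.from_rotvec(o['orientation']).as_matrix()[:2,1].round(3),o['ft_force'].round(1))
P=cloud(b);X,Y,Z=P[...,0],P[...,1],P[...,2]
m=(np.hypot(X-549,Y-267)<118)&(Z>17)&(Z<26);r=cv2.minAreaRect(P[m][:,:2].astype(np.float32));print(m.sum(),r)
cv2.imwrite('pics/g4.png',np.hstack([a['pixels'][:,120:520],cv2.resize(b['pixels'][140:240,160:260],(400,400))])[...,::-1])
E
```

```text
9.4833 [549.4 268.9  90.5] [0.968 0.252] [-0.3 -0.5 -1.2]
310 ((558.5325317382812, 227.86734008789062), (111.09840393066406, 110.57317352294922), 14.410223007202148)
```

View pics/g4.png

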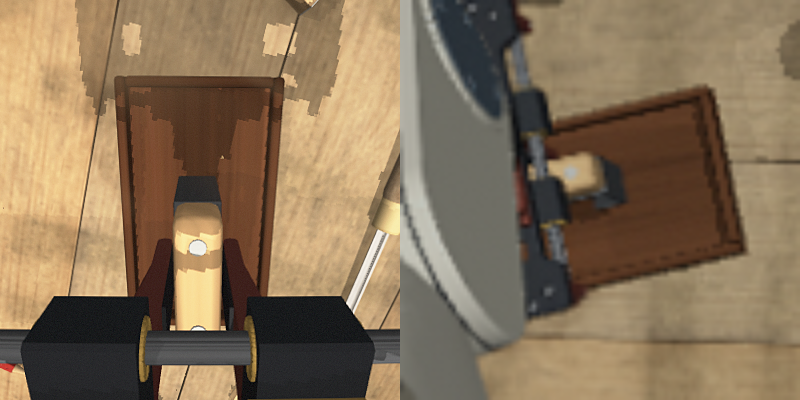

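The hook at (198,250) is centred between the tray walls and aligned with them. I lower it.

Request:
play_rows(
  dp=[
    [0,0,-10],
    [0,0,-10],
    [0,0,-6],
    [0,0,-3],
    [0,0,0],
    [0,0,0],
  ],
  yaw=[0,0,0,0,0,0],
)

```text
t: 9.98
ee_pos: [548.6, 268.6, 60.3]
orientation: [-1.921, -2.485, 0.001]
ft_force: [-0.6, -0.2, -2.3]
width: 22.9
grasp_force: 30.0
```

Request:
play_rows(
  dp=[
    [0,0,-1],
    [0,0,-1],
    [0,0,0],
    [0,0,0],
  ],
  yaw=[0,0,0,0],
)

```text
t: 10.32
ee_pos: [548.8, 268.7, 58.9]
orientation: [1.921, 2.485, 0.0]
ft_force: [0.9, -0.5, -2.2]
width: 23.3
grasp_force: 30.0
```

Request:
play_rows(
  dp=[
    [0,0,-0.7],
    [0,0,-0.7],
    [0,0,0],
    [0,0,0],
  ],
  yaw=[0,0,0,0],
)

```text
t: 10.65
ee_pos: [549.0, 268.8, 58.6]
orientation: [1.921, 2.485, 0.001]
ft_force: [-3.5, -1.0, 9.6]
width: 23.1
grasp_force: 30.0
```

Request:
play_rows(
  dp=[
    [0,0,-0.5],
    [0,0,0],
    [0,0,0],
  ],
  yaw=[0,0,0],
)

```text
t: 10.9
ee_pos: [549.1, 268.9, 58.5]
orientation: [1.921, 2.485, 0.001]
ft_force: [-4.1, -1.9, 13.3]
width: 23.2
grasp_force: 30.0
```

Contact made with the tray floor, so I release.

Request:
play_rows(
  dp=[
    [0,0,0],
    [0,0,0],
    [0,0,0],
    [0,0,0],
    [0,0,0],
    [0,0,0],
  ],
  yaw=[0,0,0,0,0,0],
  gripper=0,
)

```text
t: 11.4
ee_pos: [548.7, 268.6, 56.6]
orientation: [-1.921, -2.485, 0.0]
ft_force: [-0.1, 0.5, 0.4]
width: 59.9
grasp_force: 0.0
```

Request:
play_rows(
  dp=[
    [0,0,10],
    [0,0,20],
    [0,0,30],
    [0,0,30],
    [0,0,30],
    [0,0,20],
    [0,0,0],
    [0,0,0],
  ],
  yaw=[0,0,0,0,0,0,0,0],
)

```text
t: 12.07
ee_pos: [549.4, 268.9, 198.5]
orientation: [1.921, 2.484, 0.004]
ft_force: [-1.5, 0.5, -0.6]
width: 87.7
grasp_force: 0.0
```

```bash
python3 - <<'E'
from h import *
a=shot('wrist');o=ctrl.get_obs();print(o['t'],o['ee_pos'].round(1),o['width'],np.round(o['qpos'],2))
P=cloud(a);X,Y,Z=P[...,0],P[...,1],P[...,2]
m=(np.hypot(X-549,Y-267)<60)&(Z>78)&(Z<95);r=cv2.minAreaRect(P[m][:,:2].astype(np.float32));print(m.sum(),r,np.nanpercentile(Z[m],[5,50,95]))
E
```

```text
12.1167 [548.5 268.5 196.9] 87.49883071346153 [ 0.44  0.43  1.68 -0.    1.03  0.18]
2013 ((549.1820068359375, 267.7268981933594), (21.976003646850586, 69.15119934082031), 14.993779182434082) [82.70613158 86.35331827 87.88606896]
```

The hook stands upright in the tray: its bar top is at 87 mm as expected. Now back to the stand.

Request:
play_rows(
  dp=[
    [-2,-15,0],
    [-2,-25,0],
    [-2,-25,0],
    [-2,-25,0],
    [-2,-25,0],
    [-2,-25,0],
    [-2,-25,0],
    [-2,-25,0],
  ],
  yaw=[-6,-6.5,-6.5,-6.5,-6.5,-6.5,-6.5,-6.5],
)

```text
t: 12.78
ee_pos: [531.2, 77.3, 194.9]
orientation: [-2.813, -1.396, 0.005]
ft_force: [-0.1, 0.0, 0.1]
width: 87.6
grasp_force: 0.0
```

Request:
play_rows(
  dp=[
    [-2,-22,0],
    [-2,-16,0],
    [0,0,0],
    [0,0,0],
    [0,0,0],
    [0,0,0],
    [0,0,0],
  ],
  yaw=[-6.5,-6.5,-6.5,-6,0,0,0],
)

```text
t: 13.37
ee_pos: [528.2, 40.8, 195.9]
orientation: [-3.049, -0.754, 0.003]
ft_force: [-0.4, 0.4, -0.3]
width: 88.0
grasp_force: 0.0
```

```bash
python3 - <<'E'
from h import *
from scipy.optimize import least_squares
def meas(im,n):
  P=cloud(im);X,Y,Z=P[...,0],P[...,1],P[...,2]
  m=(np.hypot(X-529,Y-40)<40)&(Z>42)&(Z<54);r=cv2.minAreaRect(P[m][:,:2].astype(np.float32));print(n,m.sum(),r,np.median(Z[m]))
  q=P[(np.hypot(X-529,Y-40)<55)&(Z>8)&(Z<17)][:,:2];h=cv2.convexHull(q.astype(np.float32))[:,0]
  r=least_squares(lambda p:np.hypot(*(h-p[:2]).T)-p[2],[529,40,44],loss='soft_l1');print('disc',r.x.round(1))
  for lo,hi in ((17,26),):
    m=(np.hypot(X-548,Y+267)<118)&(Z>lo)&(Z<hi)
    print('sq pts',m.sum())
o=ctrl.get_obs();print(o['t'],o['ee_pos'].round(1),R.from_rotvec(o['orientation']).as_matrix()[:2,1].round(3),np.round(o['qpos'],2))
a=shot('wrist');meas(a,'w');b=shot('side');meas(b,'s')
c=shot('top');
for im,n in((b,'s'),(c,'t')):
  print(n,[(r['bbox'],r['conf']) for r in models.look_for(im,'square_tray')[:2]])
  # colour-based: dark reddish wood, large component
  hsv=cv2.cvtColor(im['pixels'],cv2.COLOR_RGB2HSV);P=cloud(im)
  d=np.hypot(P[...,0]-548,P[...,1]+267)<140
  m=(d&(hsv[...,2]<135)&(hsv[...,1]>110)&(P[...,2]<30)).astype(np.uint8)
  k,l,s,_=cv2.connectedComponentsWithStats(cv2.morphologyEx(m,cv2.MORPH_CLOSE,np.ones((3,3))))
  i=1+np.argmax(s[1:,4]);ys,xs=np.nonzero(l==i)
  W=at_z(im,np.c_[xs,ys],15)[:,:2].astype(np.float32);print(n,s[i],cv2.minAreaRect(W))
E
```

```text
13.3667 [528.2  40.8 195.9] [ 0.466 -0.885] [0.05 0.32 1.86 0.   0.96 1.14]
w 563 ((528.3131103515625, 40.16465759277344), (44.36592102050781, 11.932897567749023), 20.68433380126953) 46.88421887142033
disc [528.4  40.1  44.6]
sq pts 1813
s 58 ((529.2412719726562, 39.882999420166016), (43.067623138427734, 11.865129470825195), 19.45098304748535) 47.598600153844245
disc [529.4  40.2  45.2]
sq pts 199
s [([250.2, 199.8, 51.1, 23.8], 0.96)]
s [222 189  58  21 892] ((494.4383850097656, -259.3733825683594), (166.47830200195312, 58.920867919921875), 89.28884887695312)
t [([413.0, 196.2, 67.0, 67.3], 0.96)]
t [ 381  163   64   65 3468] ((548.9630126953125, -266.52484130859375), (151.8834228515625, 151.60662841796875), 85.05693054199219)
```

Square tray is at (549,-266.5), measured 152 mm square, so it fits. The T-bar is at (528.4,40.1), 20.5°. Before descending I check the heights under the gripper body.

```bash
python3 - <<'E'
from h import *
a=shot('top');b=shot('side')
P=np.concatenate([cloud(a).reshape(-1,3),cloud(b).reshape(-1,3)])
y=np.array([np.cos(np.radians(-69.5)),np.sin(np.radians(-69.5))]);x=np.array([-y[1],y[0]])
for c in((528,40),(549,-267)):
  d=P[:,:2]-c;u,v=d@y,d@x
  m=(abs(u)<100)&(abs(v)<48)&(abs(u)>48)&(P[:,2]<130);print(c,'max z',np.nanpercentile(P[m][:,2],[50,90,99,100]).round(),m.sum())
m=(np.hypot(P[:,0]-600,P[:,1]+15)<60)&(P[:,2]>8)&(P[:,2]<130);print(np.nanpercentile(P[m],[1,50,99],axis=0).round())
E
```

```text
(528, 40) max z [-0.  4. 28. 35.] 1684
(549, -267) max z [ 6. 21. 26. 29.] 1804
[[545. -46.   8.]
 [624.  -6.  27.]
 [658.  32.  34.]]
```

Request:
play_rows(
  dp=[
    [0,0,-25],
    [0,0,-25],
    [0,0,-25],
    [0,0,-15],
    [0,0,0],
    [0,0,0],
  ],
  yaw=[-4,-3.5,0,0,0,0],
)

```text
t: 14.22
ee_pos: [528.4, 40.7, 106.4]
orientation: [-3.093, -0.548, 0.003]
ft_force: [0.5, -0.3, 0.4]
width: 87.5
grasp_force: 0.0
```

Clear. I descend to z≈23.

Request:
play_rows(
  dp=[
    [0,0,-20],
    [0,0,-25],
    [0,0,-18],
    [0,0,-12],
    [0,0,-8],
    [0,0,0],
    [0,0,0],
  ],
  yaw=[0,0,0,0,0,0,0],
)

```text
t: 14.8
ee_pos: [529.3, 40.7, 24.4]
orientation: [3.093, 0.548, 0.001]
ft_force: [-0.7, 0.4, 0.3]
width: 87.6
grasp_force: 0.0
```

Request:
play_rows(
  dp=[
    [0,0,0],
    [0,0,0],
    [0,0,0],
    [0,0,0],
    [0,0,0],
    [0,0,0],
    [0,0,0],
    [0,0,0],
  ],
  yaw=[0,0,0,0,0,0,0,0],
  gripper=1,
)

```text
t: 15.47
ee_pos: [528.7, 40.6, 23.8]
orientation: [-3.093, -0.548, 0.0]
ft_force: [-0.1, 0.0, -0.0]
width: 37.9
grasp_force: 0.0
```

Request:
play_rows(
  dp=[
    [0,0,0],
    [0,0,0],
    [0,0,0],
    [0,0,0],
    [0,0,0],
    [0,0,0],
    [0,0,0],
    [0,0,0],
  ],
  yaw=[0,0,0,0,0,0,0,0],
)

```text
t: 16.13
ee_pos: [528.8, 40.6, 23.8]
orientation: [3.093, 0.548, 0.0]
ft_force: [-0.1, -1.6, -0.9]
width: 11.5
grasp_force: 30.0
```

Request:
play_rows(
  dp=[
    [0,0,5],
    [0,0,15],
    [0,0,25],
    [0,0,30],
    [0,0,30],
    [0,0,30],
    [0,0,20],
    [0,0,5],
  ],
  yaw=[0,0,0,0,0,0,0,0],
)

```text
t: 16.8
ee_pos: [530.5, 40.8, 187.5]
orientation: [3.093, 0.548, 0.009]
ft_force: [0.6, -0.4, -2.9]
width: 11.6
grasp_force: 30.0
```

Request:
play_rows(
  dp=[
    [2,-12,0],
    [2,-25,0],
    [2,-30,0],
    [2,-30,0],
    [2,-30,0],
    [2,-30,0],
    [2,-30,0],
    [2,-30,0],
  ],
  yaw=[0,0,0,0,0,0,0,0],
)

```text
t: 17.47
ee_pos: [543.2, -178.2, 181.4]
orientation: [-3.092, -0.547, 0.005]
ft_force: [0.4, 0.6, -3.1]
width: 11.3
grasp_force: 30.0
```

Request:
play_rows(
  dp=[
    [2,-30,0],
    [2,-30,0],
    [0.5,-20,0],
    [0,-10,0],
    [0,0,-20],
    [0,0,-25],
    [0,0,-20],
    [0,0,0],
  ],
  yaw=[0,0,0,0,0,0,0,0],
)

```text
t: 18.13
ee_pos: [545.3, -264.5, 113.3]
orientation: [-3.087, -0.547, 0.012]
ft_force: [-0.4, 0.1, -3.1]
width: 11.7
grasp_force: 30.0
```

```bash
python3 - <<'E'
from h import *
a=shot('wrist');b=shot('side');o=ctrl.get_obs();print(o['t'],o['ee_pos'].round(1),o['width'],o['ft_force'].round(1),o['moment'].round(2))
cv2.imwrite('pics/g5.png',np.hstack([a['pixels'][:,120:520],cv2.resize(b['pixels'][140:240,200:300],(400,400))])[...,::-1])
E
```

```text
18.2333 [ 548.1 -265.6  117.3] 11.559748699327404 [-0.6  0.1 -2.5] [-0.01 -0.02 -0.01]
```

View pics/g5.png

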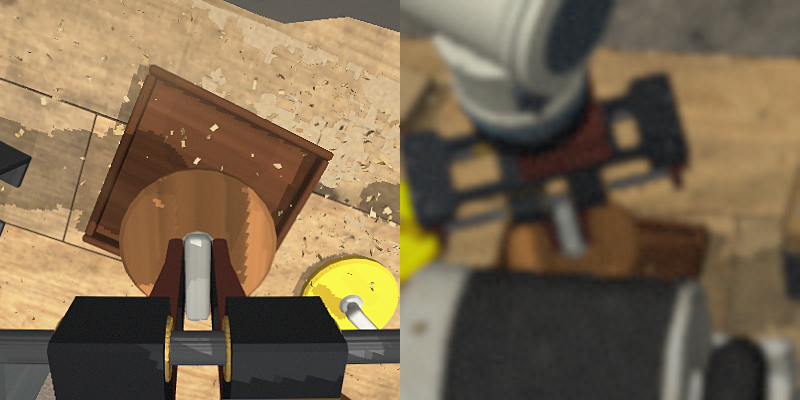

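The stand is held level at (198,230) over the square tray, so I lower it.

Request:
play_rows(
  dp=[
    [0,0,-15],
    [0,0,-20],
    [0,0,-20],
    [0,0,-15],
    [0,0,-8],
    [0,0,-5],
    [0,0,0],
    [0,0,0],
  ],
  yaw=[0,0,0,0,0,0,0,0],
)

```text
t: 18.9
ee_pos: [550.0, -266.6, 36.7]
orientation: [3.093, 0.548, 0.002]
ft_force: [0.4, -0.6, -2.2]
width: 12.1
grasp_force: 30.0
```

Request:
play_rows(
  dp=[
    [0.5,0,-1],
    [0,0,0],
    [0,0,0],
  ],
  yaw=[0,0,0],
)

```text
t: 19.15
ee_pos: [550.2, -266.6, 35.5]
orientation: [3.093, 0.548, 0.002]
ft_force: [0.0, 0.6, -2.2]
width: 11.8
grasp_force: 30.0
```

Request:
play_rows(
  dp=[
    [0,0,-2],
    [0,0,-1],
    [0,0,0],
    [0,0,0],
  ],
  yaw=[0,0,0,0],
)

```text
t: 19.48
ee_pos: [549.6, -266.3, 31.7]
orientation: [-3.093, -0.548, 0.0]
ft_force: [0.2, -0.2, -2.1]
width: 11.8
grasp_force: 30.0
```

Request:
play_rows(
  dp=[
    [0,0,-0.7],
    [0,0,-0.7],
    [0,0,0],
    [0,0,0],
  ],
  yaw=[0,0,0,0],
)

```text
t: 19.82
ee_pos: [549.8, -266.4, 30.7]
orientation: [3.093, 0.548, 0.0]
ft_force: [-1.9, 0.7, 4.0]
width: 11.6
grasp_force: 30.0
```

Request:
play_rows(
  dp=[
    [0,0,-0.7],
    [0,0,0],
    [0,0,0],
  ],
  yaw=[0,0,0],
)

```text
t: 20.07
ee_pos: [549.8, -266.4, 30.7]
orientation: [3.093, 0.548, 0.0]
ft_force: [-4.9, 2.8, 10.2]
width: 11.8
grasp_force: 30.0
```

Request:
play_rows(
  dp=[
    [0,0,0],
    [0,0,0],
    [0,0,0],
    [0,0,0],
    [0,0,0],
    [0,0,0],
  ],
  yaw=[0,0,0,0,0,0],
  gripper=0,
)

```text
t: 20.57
ee_pos: [549.7, -266.3, 29.5]
orientation: [-3.093, -0.548, 0.0]
ft_force: [-0.3, 0.3, 0.1]
width: 48.1
grasp_force: 0.0
```

Request:
play_rows(
  dp=[
    [0,0,10],
    [0,0,20],
    [0,0,30],
    [0,0,30],
    [0,0,30],
    [0,0,20],
    [0,0,0],
    [0,0,0],
  ],
  yaw=[0,0,0,0,0,0,0,0],
)

```text
t: 21.23
ee_pos: [550.4, -266.7, 171.4]
orientation: [3.092, 0.547, 0.004]
ft_force: [0.1, 0.3, 0.4]
width: 87.7
grasp_force: 0.0
```

```bash
python3 - <<'E'
from h import *
a=shot('wrist');b=shot('top');o=ctrl.get_obs();print(o['t'],o['ee_pos'].round(1),o['width'],o['ft_force'].round(1))
P=cloud(a);X,Y,Z=P[...,0],P[...,1],P[...,2]
m=(np.hypot(X-549,Y+267)<45)&(Z>48)&(Z<65);print('tbar',m.sum(),cv2.minAreaRect(P[m][:,:2].astype(np.float32)),np.percentile(Z[m],[5,50,95]))
P=cloud(b);X,Y,Z=P[...,0],P[...,1],P[...,2]
m=(np.hypot(X-549,Y-267)<60)&(Z>78)&(Z<95);print('hook',m.sum(),cv2.minAreaRect(P[m][:,:2].astype(np.float32)),np.percentile(Z[m],[5,50,95]))
cv2.imwrite('pics/g6.png',np.hstack([a['pixels'][:,120:520],cv2.resize(b['pixels'][140:240,160:260],(400,400))])[...,::-1])
E
```

```text
21.3333 [ 549.  -266.   168.9] 87.63473703379903 [-0.8 -0.6 -0.7]
tbar 678 ((549.5565795898438, -266.08026123046875), (43.31788635253906, 11.410650253295898), 20.28802490234375) [51.6107131  53.82134522 55.10708723]
hook 266 ((548.9432983398438, 266.671142578125), (22.836971282958984, 72.07942199707031), 14.464072227478027) [80.65965569 85.68642305 89.41750011]
```

View pics/g6.png

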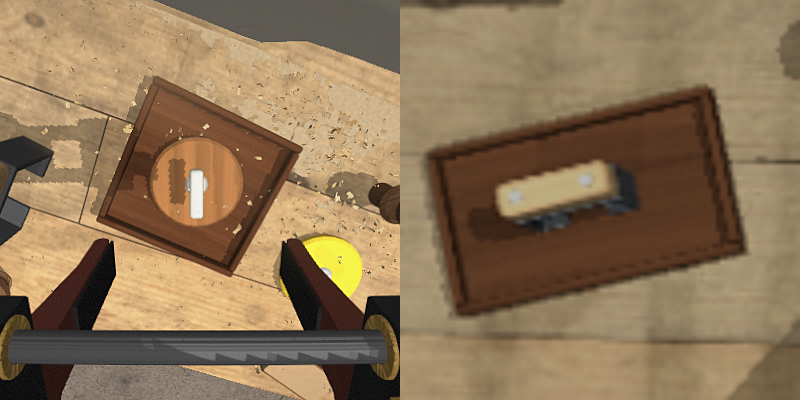

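The stand at (197,182) sits flat in the middle of the square tray, and the hook at (560,190) stands upright in the middle of the oblong tray. I'm handing in.

```bash
python3 -c "
from workcell import ticket
print(ticket.close_job())"
```

```text
the job is handed in; nothing more can be done
None
```

The double hook was twisted off and now stands upright in the oblong tray, and the stand sits flat in the square tray; I handed the job in at about 21 s with the arm clear, and no verdict was returned.

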